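# Shut a weighing terminal's battery cover and tighten its slip-clutch screw

### The arm

A 6-joint arm with a two-finger parallel gripper is mounted at the origin on the work surface. World frame = base frame: x ahead of the robot, y to its left, z up, the work surface at z = 0. Lengths are in mm, angles in rad, forces in N, time in s.
With the tool pointing down it reaches from about 375 to 925 mm from the base axis. Payload 5.7 kg.
Tool frame: the origin (TCP) lies midway between the tips of the shut fingers; the grasp point (between the pads) lies 19 mm behind it; y points along the fingers, x is the direction in which the jaws open and shut, and the axes are right-handed (so a half turn about y gives the same grasp; the last joint's range is limited). The gripper opens to 85 mm and grips with 20 to 120 N. Pads are 22 mm wide; open, the fingers measure 114 mm over their backs; the gripper's body (76 mm by 85 mm) begins 54 mm behind the grasp point. The pads swing forward as they close: fully open they stand 13 mm farther back than shut.
Start: joints at [-1.259, 0.359, 1.51, -0, 1.272, -0.115], TCP at [248.358, -546.152, 231.267] pointing down, gripper open.
Joint ranges: [-2.97, 2.97], [-1.01, 2.36], [0.21, 2.38], [-0.96, 4.11], [0.2, 2.71], [-2.98, 2.98]. Speed limits (rad/s): [2.39, 2.39, 3.14, 3.14, 3.14, 3.14].

### API

Orientations are given as a rotation vector (axis times angle).
In Python, from station import env gives the robot as it stands.
- The arm moves only by the tool step_arm, never from a script. Its argument "series" is a list of rows, each a list of 4 numbers: the shift along the tool's x, y, z in cm, then the turn about the tool's y in rad. In form: [[tx, ty, tz, roll], ...]. A call has 1 to 12 rows; each row shifts and turns the commanded pose from where the row before left it, along the tool's axes as they then stand; what a row does not reach is not made up. A row lasts 1/8 s, in which the tool goes at most 62.5 mm and 10.7 degrees, less where a joint would pass 70% of its speed; a pose out of reach is approached as far as the arm can. A call with a gripper value outside its range is refused whole. "hand" is the opening, from -1 (shut) to 1 (fully open), so that 0 is half open, set as the call begins (left out, the last holds). The fingers move at their own pace and stop on an object; "squeeze" is the grip in N (left out, the last holds). Time passes only in rows, so rows that do not move let the fingers close. It gives the time, the measured TCP pose, the force and the opening at its end, in the units of the state.
- env.get_obs(): the state, without advancing time (a new reading comes with each control period).
- env.snapshot(name): name is "side" or "top" or "wrist"; returns (picture, depth): 384x512x3 uint8, red, green, blue; 384x512 float32, mm along the optical axis (not along the pixel's ray), 0 where there is no reading.
- env.camera_params(name): a dict with "fx", "fy", "cx", "cy" (pixels), "rvec" (rotation vector, rad) and "tvec" (3), from world to camera coordinates, as OpenCV has them. Camera axes: x right, y down, z forward; pixel columns grow to the right and rows downward; lengths in mm; the calibration is good to about 2 mm. A picture is of the moment at which its call begins: read the wrist's pose just before it. camera_params takes no time and is no camera call; for the wrist camera it gives the pose at the moment of the call.
- env.close_job(): hands the job in, once; it reports no verdict.
Trained networks look in the newest picture that a camera, given by its name, has taken for a name from the list of things; names that differ only in an ending like _2 or _b are one class to them, and where a whole thing is asked for, a point or a joint stands for the part that bears it (a point fixed in the world has none). Each returns a list of dicts, best first, with "p" (0 to 1); they miss things now and then, are a little off and sometimes report something else, mostly with a low value. They report only what shows in the picture. A call takes as long as a camera call.
- env.cut_out(camera, thing): "region" (384x512 bool, what is visible of it) and "extent" ([left, top, right, bottom] in pixels, round what is visible of it).
The state is a dict: "t": time; "joint_pos": joint angles; "dq": joint speeds; "tau": joint torques, N m; "tcp_pos": TCP position; "tool_rot": TCP orientation; "ft_force": force on the tool from outside, world axes, zero at the start; "wrist_torque": the same for the moment, N m; "width": finger opening in mm.
Only numpy, scipy, OpenCV 4.12 (cv2) and the standard library are available. Lean on these libraries where they do the work, as an engineer would, in place of code of your own. Each camera call takes 0.05 s, during which the arm holds its last target. There are 200 camera calls.

### The job

The weighing terminal has a fresh battery in its bay. Press the release tab on the battery cover down and, in the same motion, slide the cover along its rails until it is fully shut and the tab has sprung back up; then turn the round thumbscrew beside it clockwise until its clutch first slips, stop there and let go. Leave everything else on the bench where it is.

Things in the scene. Friction and masses are not known exactly. Their poses are not given: they have to be found in the camera images.
- terminal: Grey metal weighing terminal on the bench, fixed: 195 mm deep, 280 wide, 138 high. Origin: centre of its underside. Its display looks along its +x (away from the robot). Its flat service panel, 180 mm up the slope by 280 wide (level, along y), slopes 35 degrees and looks to -x and up, towards the robot; panel centre at (-21, 0, 87) mm. The battery bay is in the panel.
- knob_grip (a point): On the thumbscrew's axis, 35 mm out from the panel face; fixed, does not turn. Axes: x up the slope, y along the rails the way the cover opens, z square out of the panel (35 degrees from vertical) along the screw's axis. Round knurled steel knob, 36 mm across, gripped at any angle with 20 N or more: lower rim 15 mm, top 40 mm out from the panel; fingertips should stay 14 mm out.
- knob_top (a point): Middle of the knob's top, turning with the knob, z out. The steel collar below (42 mm across, 8 to 12.5 mm out) turns with the screw. A black line on the knob's top and one on the collar's rim stay in line until the clutch slips; at 0 the lines point up the slope, at home 2.6 rad clockwise of that. Once the cover is shut nothing else within 60 mm of the axis stands over 11 mm out.
- screw (a joint): How far the screw is in, rad: 0 loose, grows as it is turned clockwise (seen looking at the knob from outside), 2.6 is fully home, clamping the cover's fork. It turns with 0.03 N m of drag and starts 1.1 to 2.4 rad short of home, so it may need a second grip.
- clutch (a joint): How far the knob has slipped on the screw, rad, 0 at the start, grows clockwise. The knob drives the screw without slipping until the screw is home; then the clutch slips at a steady 0.3 N m and keeps its angle when let go. A slip of 5 to 30 degrees (0.09 to 0.5 rad) is a good first slip; more is overrun.
- tab_top (a point): Middle of the release tab's press pad: black, ribbed, 40 mm (up the slope) by 24 mm (along the rails), 13 mm out from the panel when up; rides with the cover. Axes as knob_grip. A ridge 5 mm thick, 7.5 mm high stands across the pad's -y edge, its face 12 mm from this point: push on it to slide the cover shut (to -y). On the +y side the pad is open, the cover 6 mm lower.
- tab (a joint): How far the tab is pressed in, m: 0 up (sprung), 0.006 at its stop. Its spring takes 3 N to start, 6 N at the stop. A tooth at each end stands in a notch of the rail and locks the cover when fully open and when shut; from 0.0035 on the teeth pass under the rail lips. Once shut and let go, the tab springs up by itself.
- cover (a joint): How far the cover is open, m: 0 fully shut, 0.080 fully open, where it starts. It slides along the panel's y with about 1.2 N of rub when the tab is down. When it is shut its forked end stands under the thumbscrew's collar.
- cover_mid (a point): Top of the sliding grey plastic battery cover, 84 mm up the slope by 102 mm along the rails, its top 7 mm out from the panel. Axes as for knob_grip. It runs between two steel rails 11 mm high, 86 mm apart inside their lips.
- old_pack: Spent battery pack lying on the bench, a black block 44 x 66 x 20 mm; origin under its centre. Not to be disturbed.
- jar: White plastic jar with black lid, 58 mm across, 68 mm high, beside the terminal; origin under its centre. Not to be disturbed.
- weight: Steel knobbed test weight, 48 mm across, 68 mm high, beside the terminal; origin under its centre. Not to be disturbed.
- brush: Flat cleaning brush lying in front of the terminal, 200 mm long, 42 mm wide, 20 mm high; origin under its middle. Not to be disturbed.
- scoop: Steel powder scoop, 180 mm long, 36 mm high; origin at the foot of its back plate. Not to be disturbed.
- beaker: Clear plastic beaker, 72 mm across, 85 mm high; origin under its centre. Not to be disturbed.
- bowl: Steel bowl, 150 mm across, 55 mm high, standing on the platform scale at the left; origin under its centre. Not to be disturbed.
- wash_bottle: White plastic bottle, 62 mm across, 160 mm high; origin under its centre. Not to be disturbed.

How it is judged (in metres and radians):
On the way, in this order (a step that is already met when the one before it is completed fails the run):
1. the cover is fully shut and its tab has sprung back up, locking it (value of joint cover below 0.003 m and value of joint tab below 0.0015 m), for 0.2 s.
2. the screw is home and its clutch has slipped (value of joint screw above 2.48 rad and value of joint clutch above 0.05 rad), for 0.1 s.
At the end, for the whole second after the job is handed in: The cover is shut to within 3 mm with its tab sprung up (within 1.5 mm), the screw is home (within 0.12 rad, 7 degrees), and the knob has slipped on it by between 0.05 and 0.6 rad in all (all of step 1 and all of step 2 and value of joint clutch below 0.6 rad); the robot touches nothing.
It fails at once if the clutch is overrun: the knob slips by more than 0.6 rad (value of joint clutch above 0.6 rad).
It fails at once if something else on the bench is moved by more than 20 mm (distance of any of old_pack, jar, weight, brush, scoop, beaker, bowl, wash_bottle from where it was at the start of the episode above 0.02 m).
It also fails if it takes over 54 s, if anything falls off the work surface, if the arm or the gripper's body presses on something with over 40 N, if the wrist force passes 120 N, or if a joint passes its speed limit or range.

## Working session

There is one attempt and no reset: what is moved stays moved. The work goes in short steps, Python scripts to look and compute and a tool call to move; the robot and the scene stay as the last step left them, time stands still between calls to the robot, and variables do not carry over. Pictures are saved under pics/ and viewed, about 8 in all and at most 12, crops included, and the job is handed in when it is done.

Besides the shell and the picture viewer there is one more tool, called after "Emit:" as name(argument=value, ...) on one line, values as JSON. step_arm: Moves the arm, as the interface text tells. Its arguments: {"type":"object","properties":{"series":{"type":"array","items":{"type":"array","items":{"type":"number"}}},"hand":{"type":"number"},"squeeze":{"type":"number"}},"required":["series"]}

```bash
ls; mkdir -p pics; cat > h.py <<'E'
import numpy as np, cv2
from scipy.spatial.transform import Rotation as R
from station import env
def snap(n,save=None):
    p=env.camera_params(n); im,d=env.snapshot(n)
    if save: cv2.imwrite('pics/'+save,im[:,:,::-1])
    return im,d,p
def world(d,p):
    v,u=np.mgrid[:384,:512]
    c=np.stack([(u-p['cx'])/p['fx']*d,(v-p['cy'])/p['fy']*d,d],-1)
    Rm=R.from_rotvec(np.ravel(p['rvec'])).as_matrix()
    return (c-np.ravel(p['tvec']))@Rm
def proj(P,p):
    K=np.array([[p['fx'],0,p['cx']],[0,p['fy'],p['cy']],[0,0,1.]])
    return cv2.projectPoints(np.atleast_2d(P).astype(float),np.ravel(p['rvec']),np.ravel(p['tvec']),K,None)[0][:,0]
E
python3 - <<'E'
from h import *
ims=[]
for n in('top','side'):
    im,d,p=snap(n); W=world(d,p); ims.append(im)
    np.savez(n+'.npz',im=im,d=d,W=W)
    print(n,R.from_rotvec(np.ravel(p['rvec'])).as_matrix().round(2).tolist(),p['fx'])
    for t in('terminal','knob_top','cover_mid','tab_top'):
        for r in env.cut_out(n,t)[:1]:
            w=W[r['region']&(d>0)]; print(t,round(r['p'],2),r['extent'],np.median(w,0).round(1),w.min(0).round(),w.max(0).round())
cv2.imwrite('pics/a.png',cv2.resize(np.vstack(ims),(0,0),fx=.78,fy=.78)[:,:,::-1])
o=env.get_obs();print(o)
E
```

```text
pics
top [[0.01, -1.0, -0.01], [-1.0, -0.01, -0.06], [0.06, 0.01, -1.0]] 346.4006770703758
terminal 0.85 [199.5, 150.1, 273.8, 207.1] [556.5  82.  100.4] [446. -67.  -4.] [677. 233. 146.]
knob_top 0.57 [258.0, 188.0, 267.2, 195.9] [502.9 -22.7 119.8] [484. -44.  64.] [523.  -7. 135.]
cover_mid 0.86 [212.2, 173.7, 249.8, 195.0] [537.3 118.1  94.3] [500.  44.  51.] [578. 176. 124.]
side [[-0.74, -0.68, -0.0], [-0.48, 0.52, -0.71], [0.48, -0.52, -0.71]] 408.35769225602417
terminal 0.62 [187.4, 161.5, 285.9, 255.1] [536.  110.4  85.6] [439. -64.  -0.] [673. 236. 145.]
knob_top 0.63 [263.5, 183.1, 276.2, 194.7] [497.3 -16.6 119.7] [483. -47.  97.] [534.  -3. 131.]
cover_mid 0.86 [208.9, 191.4, 250.5, 225.0] [534.4 124.1  94.8] [493.  49.  60.] [581. 177. 125.]
tab_top 0.56 [214.3, 199.4, 233.4, 229.1] [536.1 150.3  99. ] [502. 132.  66.] [574. 165. 125.]
{'t': 0.5, 'joint_pos': array([-1.25906347e+00,  3.58838551e-01,  1.51044295e+00,  1.46438663e-05,
        1.27251225e+00, -1.15080637e-01]), 'dq': array([-0.00118545, -0.00298162,  0.00172595, -0.00066168,  0.00046114,
        0.00082451]), 'tau': array([-2.59790786e-04, -5.27134109e+01, -2.78785443e+01, -2.23682491e-04,
        3.54182012e-03, -1.72265157e-06]), 'tcp_pos': array([ 248.37264106, -546.11062953,  231.2274206 ]), 'tool_rot': array([-1.38126246,  0.88942932, -0.88918848]), 'ft_force': array([-0.79284804, -1.3916877 , -0.27673124]), 'wrist_torque': array([0.0462562 , 0.06080179, 0.0373043 ]), 'width': 85.27281603732236}
```

View pics/a.png

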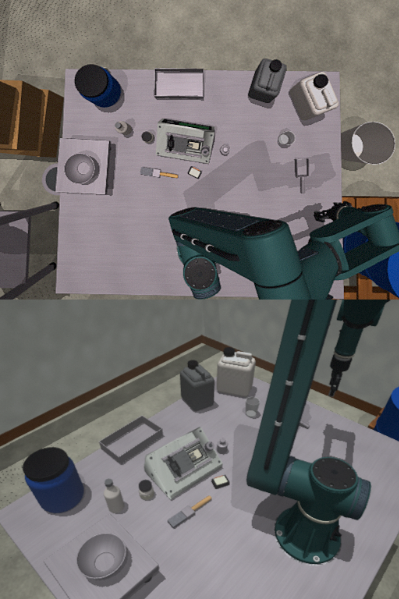

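```bash
python3 - <<'E'
from h import *
o=env.get_obs(); Rt=R.from_rotvec(o['tool_rot']).as_matrix(); print(Rt.round(3))
# panel fit
for n in('top','side'):
    z=np.load(n+'.npz'); W=z['W'];d=z['d']
    m=(d>0)&(W[...,0]>440)&(W[...,0]<600)&(W[...,1]>-60)&(W[...,1]<225)&(W[...,2]>25)&(W[...,2]<145)
    P=W[m]
    best=None;rng=np.random.default_rng(0)
    for i in range(500):
        a=P[rng.choice(len(P),3,0)];nn=np.cross(a[1]-a[0],a[2]-a[0]);nn/=np.linalg.norm(nn)+1e-9
        if abs(abs(nn[2])-.82)>.04: continue
        nn*=np.sign(nn[2]);r=(P-a[0])@nn;k=(abs(r)<2).sum()
        if best is None or k>best[0]:best=(k,nn,a[0])
    k,nn,a=best;I=abs((P-a)@nn)<2.5;Q=P[I];c=Q.mean(0);nn=np.linalg.svd(Q-c)[2][2];nn*=np.sign(nn[2])
    print(n,k,len(P),nn.round(3),'yaw',np.degrees(np.arctan2(-nn[1],-nn[0])).round(2),'slope',np.degrees(np.arccos(nn[2])).round(1),c.round(1),Q.min(0).round(),Q.max(0).round())
    hd=(P-c)@nn
    print(np.histogram(hd,bins=np.arange(-10,50,2))[0])
E
```

```text
[[ 0.414 -0.     0.91 ]
 [-0.91   0.     0.414]
 [-0.    -1.     0.   ]]
top 796 2522 [-0.566  0.077  0.821] yaw -7.74 slope 34.8 [533.1  76.4  86.6] [447. -59.  34.] [598. 224. 143.]
[ 26  65 130 269 421 393 274 201 152 157 142  91  34   5   9   6   5   1
   5   4   0   2   1   7  22  21  12   4   0]
side 1448 4304 [-0.571  0.084  0.816] yaw -8.38 slope 35.3 [527.4  92.4  81.7] [443. -60.  32.] [600. 225. 144.]
[ 39 108 164 378 662 798 520 282 235 252 244 163  88  30  14   6   6   4
   6   0   4   3   4  12  24  29  16   5   0]
```

The top view shows the terminal near the bench centre with its knob on the robot's right. The side view confirms this. I'll go above it with the jaw direction up the slope and look from close by.

Emit:
step_arm(series=[[-3.77,-1,4.19,0],[-3.77,-1,4.19,0],[-3.77,-1,4.19,0],[-3.77,-1,4.19,0],[-3.77,-1,4.19,0],[-3.77,-1,4.19,0],[-3.77,-1,4.19,0],[-3.77,-1,4.19,0],[-3.77,-1,4.19,0],[-3.77,-1,4.19,0],[-3.77,-1,4.19,0],[-3.77,-1,4.19,0]], hand=-1)

```text
t: 2.0
tcp_pos: [519.3, 75.7, 351.9]
tool_rot: [-1.381, 0.889, -0.89]
ft_force: [0.9, -0.3, 0.7]
width: 0.0
```

Emit:
step_arm(series=[[0,0,0,-0.167],[0,0,0,-0.167],[0,0,0,-0.167],[0,0,0,-0.167],[0,0,0,-0.167],[0,0,0,-0.167],[0,0,0,0],[0,0,0,0]])

```text
t: 3.0
tcp_pos: [518.7, 73.8, 351.3]
tool_rot: [-1.568, 0.114, -0.114]
ft_force: [-0.3, 0.1, 0.1]
width: -0.1
```

```bash
cat >> h.py <<'E'
def see(save):
    im,d,p=snap('wrist'); W=world(d,p)
    np.savez('wrist.npz',im=im,d=d,W=W); 
    for t in('terminal','knob_top','cover_mid','tab_top'):
        for r in env.cut_out('wrist',t)[:1]:
            w=W[r['region']&(d>0)]; print(t,round(r['p'],2),np.round(r['extent']),np.median(w,0).round(1))
    cv2.imwrite('pics/'+save,im[:,:,::-1]); return im,d,p,W
def st():
    o=env.get_obs(); print(o['t'],o['tcp_pos'].round(1),R.from_rotvec(o['tool_rot']).as_matrix().round(3).tolist(),o['ft_force'].round(1),o['wrist_torque'].round(3),round(o['width'],1),o['joint_pos'].round(2)); return o
E
python3 - <<'E'
from h import *
st(); im,d,p,W=see('w1.png')
Rm=R.from_rotvec(np.ravel(p['rvec'])).as_matrix();print('cam',(-Rm.T@np.ravel(p['tvec'])).round(),Rm.round(2).tolist())
E
```

```text
3.0 [518.7  73.8 351.3] [[0.989, -0.0, 0.145], [-0.145, 0.0, 0.989], [-0.0, -1.0, 0.0]] [-0.3  0.1  0.1] [0.063 0.064 0.005] -0.1 [0.01 0.16 1.49 0.   1.49 0.15]
terminal 0.75 [214.  26. 349. 254.] [561.4 106.3 106.8]
knob_top 0.5 [237. 214. 265. 232.] [504.9  -7.5 115.2]
cover_mid 0.81 [234.  82. 292. 181.] [538.3 121.5  96.7]
tab_top 0.83 [232.  85. 294. 112.] [541.4 150.7 101.7]
cam [529. 142. 494.] [[0.99, -0.14, 0.0], [-0.14, -0.95, 0.27], [-0.04, -0.27, -0.96]]
```

View pics/w1.png

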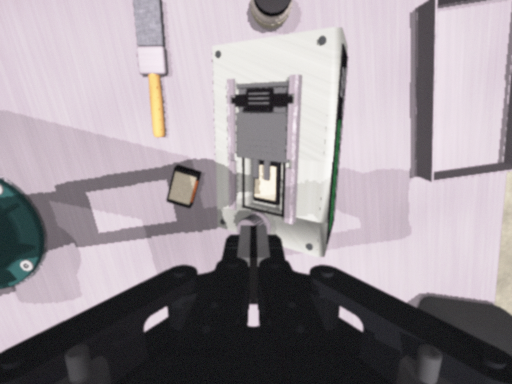

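The wrist view shows the tab at about (260,99), the cover between rails, and the fingers hiding the knob at about (252,220). Next I'll fit the panel plane and build a height map in panel axes.

```bash
cat >> h.py <<'E'
def panelfit(W,d):
    m=(d>0)&(W[...,0]>440)&(W[...,0]<610)&(W[...,1]>-60)&(W[...,1]<240)&(W[...,2]>20)&(W[...,2]<150)
    P=W[m];rng=np.random.default_rng(0);best=(0,)
    for i in range(1500):
        a=P[rng.choice(len(P),3,0)];nn=np.cross(a[1]-a[0],a[2]-a[0]);nn/=np.linalg.norm(nn)+1e-9;nn*=np.sign(nn[2])
        if abs(nn[2]-.82)>.03 or nn[0]>-.4: continue
        r=(P-a[0])@nn;k=(abs(r)<1.2).sum()
        if k>best[0]:best=(k,nn,a)
    k,nn,a=best;Q=P[abs((P-a[0])@nn)<1.8];c=Q.mean(0);nn=np.linalg.svd(Q-c,full_matrices=False)[2][2];nn*=np.sign(nn[2])
    return nn,c,Q,P
E
python3 - <<'E'
from h import *
z=np.load('wrist.npz');W=z['W'];d=z['d'];im=z['im']
nn,c,Q,P=panelfit(W,d)
print(nn.round(3),'yaw',np.degrees(np.arctan2(-nn[1],-nn[0])).round(2),'slope',np.degrees(np.arccos(nn[2])).round(1),c.round(1),len(Q))
# bright-grey panel mask min area rect in slope coords
ey=np.cross([0,0,1],-nn*[1,1,0]);ey/=np.linalg.norm(ey);ex=np.cross(ey,nn)
print(ex.round(3),ey.round(3))
S=np.c_[(Q-c)@ex,(Q-c)@ey]
print(cv2.minAreaRect(S.astype(np.float32)), np.percentile(S,[0.3,99.7],axis=0).round(1))
D=W-c;X,Y,H=D@ex,D@ey,D@nn
ok=(d>0)&(abs(X)<95)&(abs(Y)<170)
def row(name,m):
    print(name,m.sum(),'x',np.percentile(X[m],[2,50,98]).round(1),'y',np.percentile(Y[m],[2,50,98]).round(1),'h',np.percentile(H[m],[10,50,90]).round(1),W[m].mean(0).round(1))
g=im.mean(2)
for t in('tab_top','cover_mid','knob_top'):
    r=env.cut_out('wrist',t)
    if r: row(t,r[0]['region']&(d>0)&ok)
row('high',ok&(H>17)&(H<24)&(Y>20))
# height profile along y at tab mid column
xm=X[env.cut_out('wrist','tab_top')[0]['region']&ok]; xm=np.median(xm)
for y in range(30,110,3):
    m=ok&(abs(X-xm)<14)&(abs(Y-y)<1.5)
    if m.sum(): print(y,H[m].mean().round(1),g[m].mean().round(),m.sum())
E
```

```text
[-0.569  0.085  0.818] yaw -8.51 slope 35.1 [549.  102.6  94.6] 12506
[ 0.809 -0.121  0.575] [ 0.148  0.989 -0.   ]
((-11.344100952148438, -17.699386596679688), (186.0952606201172, 280.6707458496094), 0.1723100244998932) [[-103.1 -156.3]
 [  79.   121.8]]
tab_top 1024 x [-54.2  -7.8  30.8] y [33.3 46.7 60.3] h [10.  12.4 17.9] [541.3 150.9  99.6]
cover_mid 4276 x [-53.4  -8.3  26.7] y [-51.8  17.   66.5] h [ 4.8  7.1 12.8] [538.3 119.8  95. ]
knob_top 219 x [-29.6 -10.5   1. ] y [-131.9 -115.4 -111.2] h [21.4 36.5 40.2] [503.2  -8.6 115. ]
high 104 x [-30.8 -11.3   6.6] y [33.1 35.1 36.9] h [19.6 20.3 21.3] [533.2 140.4 104.6]
30 5.5 98.0 38
33 13.5 49.0 55
36 17.2 44.0 49
39 12.6 39.0 37
42 13.1 80.0 57
45 13.1 50.0 36
48 13.3 84.0 52
51 12.9 52.0 41
54 12.9 85.0 46
57 10.9 61.0 53
60 11.5 60.0 45
63 4.9 110.0 48
66 7.1 142.0 43
69 2.9 204.0 34
72 -0.1 234.0 47
75 -0.1 235.0 46
78 -0.1 235.0 45
81 -0.0 235.0 45
84 0.0 234.0 45
87 -0.0 234.0 48
90 0.0 234.0 43
93 -0.1 234.0 46
96 -0.2 234.0 46
99 -0.0 235.0 46
102 -0.0 235.0 48
105 -0.1 236.0 46
108 -0.0 236.0 52
```

Emit:
step_arm(series=[[0.07,2,4.15,0],[0,4,4.15,0],[0,5,0,0],[0,5,0,0],[0,4,0,0],[0,2.6,0,0],[0,0,0,0],[0,0,0,0],[0,0,0,0]])

```text
t: 4.58
tcp_pos: [532.5, 156.1, 126.9]
tool_rot: [-1.567, 0.109, -0.114]
ft_force: [0.5, 0.3, -0.6]
width: -0.2
```

```bash
python3 - <<'E'
from h import *
st(); im,d,p,W=see('w2.png'); im,d,p=snap('side')
cv2.imwrite('pics/s2.png',cv2.resize(im[140:270,170:320],(0,0),fx=4,fy=4)[:,:,::-1])
E
```

```text
4.575 [532.5 156.1 126.9] [[0.99, 0.003, 0.142], [-0.142, 0.001, 0.99], [0.003, -1.0, 0.001]] [ 0.5  0.3 -0.6] [ 0.068  0.033 -0.007] -0.2 [0.16 0.41 1.73 0.   1.   0.3 ]
terminal 0.92 [176. 102. 476. 329.] [580.5 176.9 112.9]
cover_mid 0.62 [210. 182. 338. 326.] [551.3 155.6 102.3]
tab_top 0.56 [206. 195. 336. 255.] [547.9 153.7 104.4]
```

View pics/w2.png

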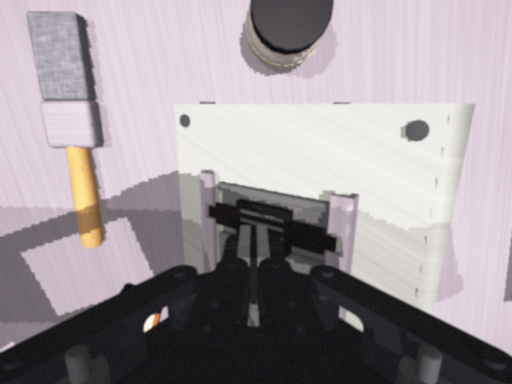

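The shut fingertips (~(253,225)) are over the tab pad. Now I'll descend under force watch.

Emit:
step_arm(series=[[-0.1,1.0,0,0],[0,0.8,0,0],[0,0.4,0,0],[0,0.3,0,0],[0,0,0,0]])

```text
t: 5.5
tcp_pos: [530.1, 156.0, 100.1]
tool_rot: [-1.568, 0.112, -0.111]
ft_force: [0.3, 1.0, 0.8]
width: 0.0
```

Emit:
step_arm(series=[[0,0.2,0,0],[0,0.2,0,0],[0,0,0,0]])

```text
t: 5.88
tcp_pos: [530.4, 156.1, 96.5]
tool_rot: [-1.568, 0.111, -0.112]
ft_force: [-0.2, 0.3, 2.5]
width: -0.2
```

Emit:
step_arm(series=[[0,0.25,0,0],[0,0.2,0,0],[0,0,0,0]])

```text
t: 6.25
tcp_pos: [530.8, 156.1, 92.1]
tool_rot: [-1.568, 0.111, -0.112]
ft_force: [0.0, 1.0, 6.3]
width: 0.0
```

Emit:
step_arm(series=[[0,0.2,0,0],[0,0,0,0]])

```text
t: 6.5
tcp_pos: [530.9, 156.1, 90.3]
tool_rot: [-1.567, 0.11, -0.113]
ft_force: [-0.7, 0.6, 7.2]
width: -0.0
```

Emit:
step_arm(series=[[0,0.1,0,0],[0,0,-0.3,0],[0,0,-0.7,0],[0,0,-0.8,0],[0,0,-0.8,0],[0,0,-0.8,0],[0,0,-0.8,0],[0,0,-0.8,0],[0,0,-0.8,0],[0,0,-0.8,0],[0,0,-0.8,0],[0,0,0,0]])

```text
t: 8.0
tcp_pos: [520.3, 82.3, 89.6]
tool_rot: [-1.568, 0.111, -0.113]
ft_force: [-2.1, -1.7, 9.8]
width: 0.1
```

Emit:
step_arm(series=[[0,0,-0.4,0],[0,0,-0.2,0],[0,0,0,0]])

```text
t: 8.38
tcp_pos: [519.4, 77.2, 89.6]
tool_rot: [-1.567, 0.111, -0.113]
ft_force: [-1.8, 2.1, 10.3]
width: 0.1
```

Emit:
step_arm(series=[[0,0,-0.3,0],[0,0,-0.2,0],[0,0,0,0]])

```text
t: 8.75
tcp_pos: [518.5, 74.6, 89.3]
tool_rot: [-1.563, 0.112, -0.113]
ft_force: [0.2, 12.3, 7.9]
width: -0.1
```

Emit:
step_arm(series=[[0,-0.5,0.1,0],[0,-1.0,0,0],[0,-4,0,0],[0,-5,0,0],[2,-3,-4.7,0],[2,-1,-4.8,0],[0,0,0,-0.175],[0,0,0,-0.175],[0,0,0,-0.175],[0,0,0,-0.175],[0,0,0,-0.175],[0,0,0,-0.175]])

```text
t: 10.25
tcp_pos: [544.0, -26.8, 233.2]
tool_rot: [-1.45, -0.712, 0.714]
ft_force: [0.4, -0.2, 0.0]
width: -0.1
```

Emit:
step_arm(series=[[0,0,0,-0.175],[0,0,0,-0.175],[0,0,0,-0.175],[0,0,0,0],[0,0,0,0]], hand=1)

```text
t: 10.88
tcp_pos: [544.3, -26.8, 233.6]
tool_rot: [-1.272, -1.104, 1.105]
ft_force: [-0.1, -0.6, 0.2]
width: 85.7
```

```bash
python3 - <<'E'
from h import *
st(); im,d,p,W=see('w3.png')
nn,c,Q,P=panelfit(W,d)
print(nn.round(3),np.degrees(np.arctan2(-nn[1],-nn[0])).round(2),np.degrees(np.arccos(nn[2])).round(1),c.round(1),len(Q))
nn=np.array([-0.567,0.085,0.819]);nn/=np.linalg.norm(nn)
ey=np.array([.148,.989,0]);ex=np.cross(ey,nn)
D=W-c;X,Y,H=D@ex,D@ey,D@nn
m=(d>0)&(H>38)&(H<43)&(W[...,1]<30)&(W[...,1]>-70)&(W[...,0]>440)&(W[...,0]<570)
S=np.c_[X[m],Y[m]].astype(np.float32)
print(m.sum(),np.percentile(S,[1,50,99],axis=0).round(1),cv2.minEnclosingCircle(S),W[m].mean(0).round(1))
(cx,cy),r=cv2.minEnclosingCircle(S); 
for h in(0,35,40): print(h,(c+cx*ex+cy*ey+h*nn).round(1))
m=(d>0)&(H>17)&(H<24)&(Y-cy>20);print('ridge',m.sum(),np.percentile(Y[m]-cy,[5,95]),np.percentile(X[m]-cx,[5,95]))
v,u=np.where((d>0)&(H>38)&(H<43)&(W[...,1]<30)&(W[...,1]>-70)&(W[...,0]<570)); print(u.mean(),v.mean())
a,b=int(u.mean()),int(v.mean())
e=cv2.resize(im[max(0,b-60):b+60,max(0,a-80):a+80],(0,0),fx=4,fy=4,interpolation=cv2.INTER_CUBIC)
cv2.imwrite('pics/w3c.png',e[:,:,::-1])
E
```

```text
10.875 [544.3 -26.8 233.6] [[0.141, -0.0, -0.99], [0.99, 0.0, 0.141], [0.0, -1.0, 0.001]] [-0.1 -0.6  0.2] [ 0.003 -0.007  0.013] 85.7 [-0.18  0.28  1.63  0.    1.24 -1.61]
terminal 0.92 [222.  77. 512. 254.] [547.2  81.7 104. ]
knob_top 0.67 [232. 112. 272. 162.] [500.  -21.2 120.2]
cover_mid 0.87 [270. 109. 378. 196.] [526.5  44.   97.4]
tab_top 0.71 [218.  77. 511. 257.] [547.2  81.3 103.8]
[-0.568  0.085  0.819] -8.53 35.1 [544.3  95.9  92.9] 29527
1164 [[ -26.3 -138.9]
 [  -9.1 -122.5]
 [   6.8 -106. ]] ((-9.976737976074219, -121.90455627441406), 18.33542823791504) [495.9 -20.6 120.4]
0 [518.2 -23.5  87.2]
35 [498.3 -20.5 115.9]
40 [495.5 -20.1 120. ]
ridge 2077 [ 28.8658456  231.40931481] [-181.74745213    4.31362073]
252.1778350515464 131.64347079037802
```

View pics/w3c.png

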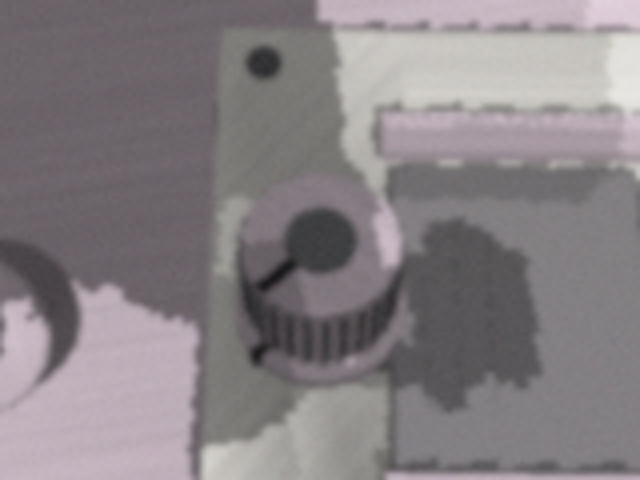

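The knob line points to the lower left of the crop, from (320,240) to (262,290). That is about 45° clockwise of up-slope, so the screw is at about 0.8 rad and needs about 1.8 rad more. Collar and knob lines agree and the cover is at the collar. I'll check the tab height, then move to the knob.

```bash
python3 - <<'E'
from h import *
z=np.load('wrist.npz');W=z['W'];d=z['d']
nn=np.array([-0.567,0.085,0.819]);nn/=np.linalg.norm(nn);ey=np.array([.148,.989,0]);ex=np.cross(ey,nn)
D=W-[518.2,-23.5,87.2];X,Y,H=D@ex,D@ey,D@nn
for y in range(70,126,4):
    m=(d>0)&(abs(X)<14)&(abs(Y-y)<2)
    if m.sum(): print(y,H[m].mean().round(1),end='; ')
# before: tab centre Y rel knob
print('tab before',(np.array([539.2,153.9,98.3])-[518.2,-23.5,87.2])@ey)
E
```

```text
70 7.0; 74 7.0; 78 7.1; 82 12.4; 86 19.7; 90 13.1; 94 13.2; 98 13.3; 102 13.1; 106 13.2; 110 13.0; 114 7.1; 118 6.8; 122 0.2; tab before 178.5566
```

Emit:
step_arm(series=[[0,2,4.5,0],[0,3,0,-0.18],[0,1.9,0,-0.18],[0,0,0,-0.18],[0,0,0,-0.04],[0,0,0,0]], hand=0.6, squeeze=60)

```text
t: 11.88
tcp_pos: [500.0, -20.7, 164.8]
tool_rot: [-0.967, -1.526, 1.526]
ft_force: [-0.5, 0.2, 0.7]
width: 68.7
```

The tab stands at 13 mm, so it has sprung up and the cover has shifted about 79–80 mm. Now to the knob.

Emit:
step_arm(series=[[0,3,0,0],[0,2.5,0,0],[0,0.8,0,0],[0,0,0,0]])

```text
t: 12.38
tcp_pos: [499.8, -20.6, 101.7]
tool_rot: [-0.966, -1.526, 1.527]
ft_force: [-0.6, -0.3, 0.4]
width: 67.9
```

Emit:
step_arm(series=[[0,0,0,0],[0,0,0,0],[0,0,0,0],[0,0,0,0],[0,0,0,0]], hand=-1)

```text
t: 13.0
tcp_pos: [501.5, -22.2, 103.8]
tool_rot: [-0.971, -1.528, 1.529]
ft_force: [-2.0, -4.4, 9.8]
width: 36.8
```

```bash
python3 - <<'E'
from h import *
st(); im,d,p,W=see('w4.png')
cv2.imwrite('pics/w4c.png',cv2.resize(im[60:300,120:420],(0,0),fx=2,fy=2)[:,:,::-1])
E
```

```text
13.0 [501.5 -22.2 103.8] [[-0.428, 0.004, -0.904], [0.904, -0.003, -0.428], [-0.004, -1.0, -0.002]] [-2.  -4.4  9.8] [-1.051  0.222 -0.142] 36.8 [-0.18  0.38  1.86 -0.    0.89 -2.19]
terminal 0.88 [106. 119. 512. 382.] [489.2   7.7  67.5]
knob_top 0.87 [217. 207. 288. 287.] [496.9 -23.5 120.5]
cover_mid 0.55 [236. 207. 413. 377.] [523.6  17.1  97.9]
tab_top 0.96 [353. 256. 399. 371.] [532.   72.9 106.9]
```

View pics/w4c.png

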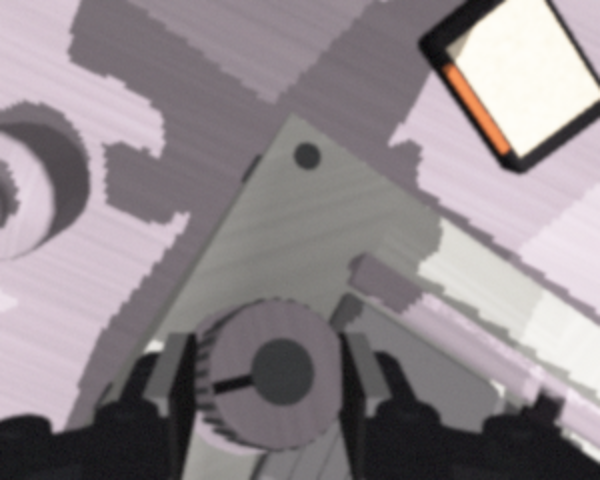

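The knob is well between the pads (width 36.8), with its line near the jaw axis at about (215,388). First stroke next.

Emit:
step_arm(series=[[0,0,0,0.145],[0,0,0,0.145],[0,0,0,0.145],[0,0,0,0.145],[0,0,0,0.145],[0,0,0,0.145],[0,0,0,0.145],[0,0,0,0.145],[0,0,0,0],[0,0,0,0]])

```text
t: 14.5
tcp_pos: [499.2, -18.6, 105.8]
tool_rot: [-1.464, -0.668, 0.665]
ft_force: [-14.0, 9.3, 41.7]
width: 33.6
```

```bash
python3 - <<'E'
from h import *
st(); im,d,p,W=see('w5.png')
a=np.load('wrist.npz')
cv2.imwrite('pics/w5c.png',cv2.resize(im[150:310,150:350],(0,0),fx=3,fy=3,interpolation=cv2.INTER_CUBIC)[:,:,::-1])
E
```

```text
14.5 [499.2 -18.6 105.8] [[0.657, 0.001, -0.754], [0.754, 0.003, 0.657], [0.003, -1.0, 0.001]] [-14.    9.3  41.7] [2.494 1.432 0.792] 33.6 [-0.18  0.37  1.86  0.    0.9  -1.03]
terminal 0.97 [179.   1. 511. 383.] [513.2  57.5  85.6]
knob_top 0.68 [221. 214. 286. 290.] [498.  -18.2 120.8]
cover_mid 0.66 [259.  94. 509. 278.] [526.   52.3  96.8]
tab_top 0.79 [360.  99. 485. 249.] [528.1  71.9 101.7]
```

View pics/w5c.png

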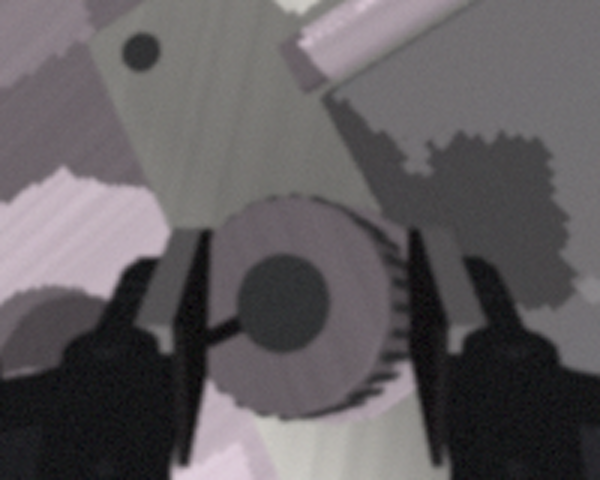

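Emit:
step_arm(series=[[0,0,0,0],[0,0,0,0],[0,-2,0,0],[0,-3,0,0],[0,0,0,-0.18],[0,0,0,-0.18],[0,0,0,-0.18],[0,0,0,-0.18],[0,0,0,-0.18],[0,0,0,-0.18],[0,0,0,-0.08],[0,0,0,0]], hand=0.5)

```text
t: 16.25
tcp_pos: [500.1, -20.7, 151.7]
tool_rot: [-0.967, -1.526, 1.526]
ft_force: [0.0, 0.3, -0.3]
width: 63.8
```

```bash
cat >> h.py <<'E'
NN=np.array([-0.567,0.085,0.819]);NN/=np.linalg.norm(NN);EY=np.array([.148,.989,0]);EX=np.cross(EY,NN);KB=np.array([518.2,-23.5,87.2])
def unwarp(im,p,out):
    # rectified view: up = upslope, right = -y ; 8 px/mm
    t=[]
    for h in (40,12.5):
        q=np.array([[-25,25],[25,25],[25,-25],[-25,-25]])  # (right,up)
        Pw=np.array([KB+h*NN+u*EX-r*EY for r,u in q])
        M=cv2.getPerspectiveTransform(proj(Pw,p).astype(np.float32),np.float32([[0,0],[350,0],[350,350],[0,350]]))
        t.append(cv2.warpPerspective(im,M,(350,350),flags=cv2.INTER_CUBIC))
    g=t[0].mean(2).astype(np.float32); best=[]
    for a in np.arange(0,6.28,.02):
        rr=np.arange(9.5,16,.5)*7
        best.append(cv2.remap(g,(175+rr*np.sin(a)).astype(np.float32)[None],(175-rr*np.cos(a)).astype(np.float32)[None],1).mean())
    b=np.array(best); b=np.convolve(np.r_[b[-3:],b,b[:3]],np.ones(7)/7,'valid');print('line angle cw',np.argmin(b)*.02,b.min(),np.median(b))
    cv2.imwrite('pics/'+out,np.hstack(t)[:,:,::-1])
E
python3 - <<'E'
from h import *
st(); im,d,p=snap('wrist'); unwarp(im,p,'u6.png')
E
```

```text
16.25 [500.1 -20.7 151.7] [[-0.427, -0.0, -0.904], [0.904, 0.0, -0.427], [0.0, -1.0, 0.0]] [ 0.   0.3 -0.3] [ 0.051  0.02  -0.013] 63.8 [-0.18  0.31  1.82  0.    1.02 -2.19]
line angle cw 1.6600000000000001 28.30042403084891 110.66868754795618
```

View pics/u6.png

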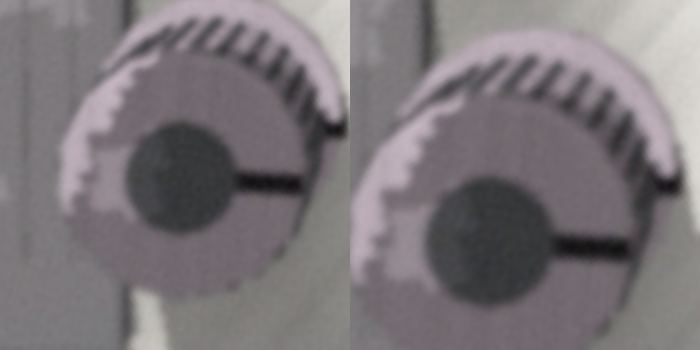

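Both lines agree and the screw is at about 1.65 rad, so 0.95 to home. Second stroke, 2 mm higher.

Emit:
step_arm(series=[[0,3,0,0],[0,1.8,0,0],[0,0,0,0]])

```text
t: 16.68
tcp_pos: [498.7, -20.5, 102.6]
tool_rot: [-0.964, -1.524, 1.526]
ft_force: [-0.2, -0.5, 0.7]
width: 63.8
```

Emit:
step_arm(series=[[0,0,0,0],[0,0,0,0],[0,0,0,0],[0,0,0,0]], hand=-1)

```text
t: 17.18
tcp_pos: [501.2, -21.9, 105.4]
tool_rot: [-0.97, -1.528, 1.528]
ft_force: [-1.9, -4.6, 6.0]
width: 36.0
```

Emit:
step_arm(series=[[0,0,0,0.145],[0,0,0,0.145],[0,0,0,0.145],[0,0,0,0.145],[0,0,0,0.145],[0,0,0,0.145],[0,0,0,0.145],[0,0,0,0.145],[0,0,0,0]])

```text
t: 18.3
tcp_pos: [498.6, -18.4, 107.7]
tool_rot: [-1.463, -0.666, 0.664]
ft_force: [-14.6, 8.9, 42.0]
width: 33.6
```

Emit:
step_arm(series=[[0,0,0,0],[0,0,0,0],[0,-2,0,0],[0,-3,0,0],[0,0,0,-0.18],[0,0,0,-0.18],[0,0,0,-0.18],[0,0,0,-0.18],[0,0,0,0],[0,0,0,0]], hand=0.5)

```text
t: 19.55
tcp_pos: [500.0, -20.7, 153.7]
tool_rot: [-1.21, -1.208, 1.208]
ft_force: [0.3, 0.1, 0.3]
width: 63.9
```

```bash
python3 - <<'E'
from h import *
st(); im,d,p=snap('wrist'); unwarp(im,p,'u7.png')
E
```

```text
19.55 [500.  -20.7 153.7] [[0.001, -0.0, -1.0], [1.0, 0.0, 0.001], [0.0, -1.0, 0.0]] [0.3 0.1 0.3] [0.024 0.003 0.045] 63.9 [-0.18  0.31  1.81  0.    1.02 -1.75]
line angle cw 2.4 27.160609654017854 108.41681943620955
```

View pics/u7.png

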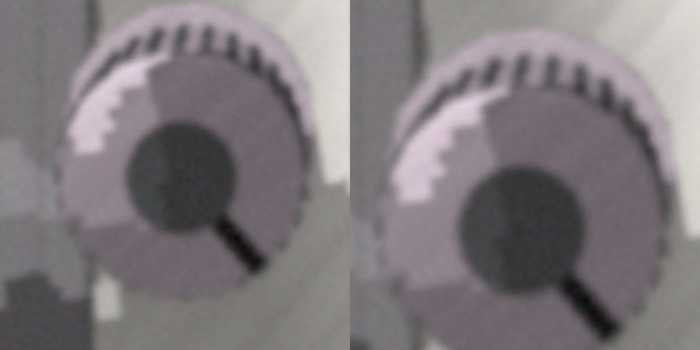

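The knob line is at about 2.42 rad with no clutch slip expected yet. The final stroke needs about 0.46 rad at the knob (target about 2.88), so I'll take it in parts and check the line while gripped.

Emit:
step_arm(series=[[0,3,0,-0.15],[0,1.8,0,0],[0,0.1,0,0],[0,0,0,0]])

```text
t: 20.1
tcp_pos: [500.3, -20.7, 105.2]
tool_rot: [-1.134, -1.32, 1.319]
ft_force: [-0.1, -0.1, -0.6]
width: 63.9
```

Emit:
step_arm(series=[[0,0,0,0],[0,0,0,0],[0,0,0,0],[0,0,0,0]], hand=-1)

```text
t: 20.6
tcp_pos: [500.7, -21.7, 106.3]
tool_rot: [-1.136, -1.321, 1.321]
ft_force: [-2.5, -3.4, 8.5]
width: 34.5
```

Emit:
step_arm(series=[[0,0,0,0.1],[0,0,0,0.1],[0,0,0,0.1],[0,0,0,0]])

```text
t: 21.1
tcp_pos: [501.0, -21.7, 106.0]
tool_rot: [-1.278, -1.102, 1.1]
ft_force: [-1.1, -4.7, 8.0]
width: 33.5
```

```bash
python3 - <<'E'
from h import *
st(); im,d,p=snap('wrist'); unwarp(im,p,'u8.png')
E
```

```text
21.1 [501.  -21.7 106. ] [[0.146, 0.003, -0.989], [0.989, -0.002, 0.146], [-0.001, -1.0, -0.003]] [-1.1 -4.7  8. ] [-0.853  0.178  0.025] 33.5 [-0.18  0.38  1.86 -0.    0.9  -1.6 ]
line angle cw 2.58 24.060543332781112 109.54878943307058
```

Emit:
step_arm(series=[[0,0,0,0.1],[0,0,0,0.1],[0,0,0,0]])

```text
t: 21.52
tcp_pos: [500.1, -20.4, 106.5]
tool_rot: [-1.353, -0.951, 0.95]
ft_force: [-4.9, -0.8, 16.7]
width: 33.5
```

```bash
python3 - <<'E'
from h import *
st(); im,d,p=snap('wrist'); unwarp(im,p,'u9.png')
E
```

```text
21.525 [500.1 -20.4 106.5] [[0.339, 0.001, -0.941], [0.941, 0.0, 0.339], [0.0, -1.0, -0.001]] [-4.9 -0.8 16.7] [0.608 0.609 0.544] 33.5 [-0.18  0.37  1.86  0.    0.9  -1.4 ]
line angle cw 2.7 23.761922563825337 108.34881918770927
```

Emit:
step_arm(series=[[0,0,0,0.1],[0,0,0,0.1],[0,0,0,0]])

```text
t: 21.95
tcp_pos: [499.4, -19.2, 107.2]
tool_rot: [-1.417, -0.799, 0.797]
ft_force: [-9.3, 4.1, 27.7]
width: 33.7
```

```bash
python3 - <<'E'
from h import *
st(); im,d,p=snap('wrist'); unwarp(im,p,'u10.png')
E
```

```text
21.95 [499.4 -19.2 107.2] [[0.519, -0.0, -0.855], [0.855, 0.002, 0.519], [0.002, -1.0, 0.001]] [-9.3  4.1 27.7] [1.936 0.904 0.9  ] 33.7 [-0.18  0.37  1.86  0.    0.91 -1.21]
line angle cw 2.8000000000000003 22.11050878252302 105.38747024536133
```

The knob is at about 2.80–2.84, a slip of about 0.2–0.24. Now I'll release, lift and pull back down-slope so the camera can see the collar's lower rim.

Emit:
step_arm(series=[[0,0,0,0],[0,0,0,0],[0,-2,0,0],[0,-4,0,-0.15],[0,0,0,-0.15],[0,0,0,-0.1],[0,0,4,0],[0,0,4,0],[0,0,0,0],[0,0,0,0]], hand=1)

```text
t: 23.25
tcp_pos: [421.8, -9.0, 165.0]
tool_rot: [-1.276, -1.101, 1.099]
ft_force: [1.1, -0.2, 0.7]
width: 85.6
```

```bash
python3 - <<'E'
from h import *
st(); im,d,p=snap('wrist'); unwarp(im,p,'u11.png')
u,v=proj(KB+25*NN,p)[0]; print(u,v); u,v=int(u),int(v)
e=cv2.resize(im[max(0,v-45):v+45,max(0,u-50):u+50],(0,0),fx=6,fy=6,interpolation=cv2.INTER_CUBIC)
cv2.imwrite('pics/w11.png',e[:,:,::-1])
E
```

```text
23.25 [421.8  -9.  165. ] [[0.147, 0.002, -0.989], [0.989, 0.0, 0.147], [0.0, -1.0, -0.002]] [ 1.1 -0.2  0.7] [-0.007 -0.03  -0.014] 85.6 [-0.19  0.18  1.96  0.    1.   -1.61]
line angle cw 2.8000000000000003 52.253312247140066 167.21930258614674
252.62330589272943 303.5393808957725
```

View pics/w11.png

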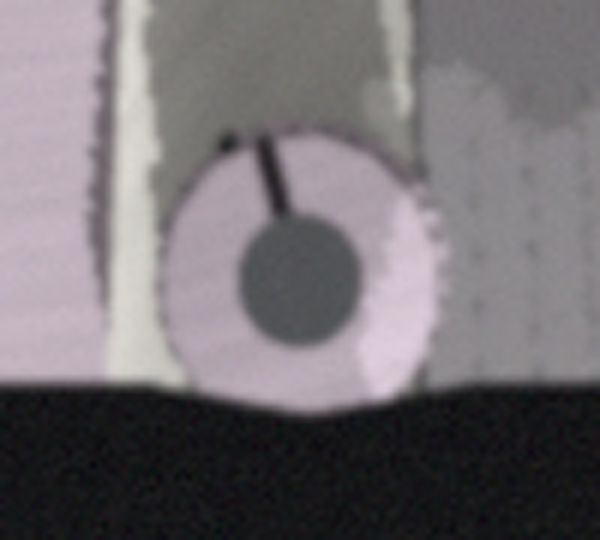

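The collar mark at (230,142) is about 27° off the down-slope direction, and the knob line at (268,140) about 14°. So the screw is home and the clutch has slipped about 0.2 rad. One last check of the tab height, then I'll hand in.

```bash
python3 - <<'E'
from h import *
im,d,p=snap('wrist');W=world(d,p);D=W-KB;X,Y,H=D@EX,D@EY,D@NN
for y in range(74,124,4):
    m=(d>0)&(abs(X+5)<14)&(abs(Y-y)<2)
    if m.sum(): print(y,H[m].mean().round(1),end='; ')
st(); print(env.close_job())
E
```

```text
74 97.3; 78 7.1; 82 9.1; 86 3.0; 23.35 [422.4  -9.1 165. ] [[0.147, 0.002, -0.989], [0.989, -0.0, 0.147], [0.0, -1.0, -0.002]] [ 0.4 -0.3 -0.1] [-0.021  0.06   0.036] 85.3 [-0.19  0.19  1.96  0.    1.   -1.61]
the job is handed in; nothing more can be done
None
```

The cover is shut and the thumbscrew is tightened to its first clutch slip. I handed the job in at about 23.4 s of the 54 s allowed.

- **Cover:** I pressed the tab with the shut fingertips and slid the cover about 80 mm until it hit its stop (about 12 N). After I let go, the tab pad measured 13 mm out, so it had sprung up and locked. The ridge had moved about 79–80 mm.
- **Thumbscrew:** The tool can only point straight down, so I turned the knob in three short grips.
    - **Knob angle:** its line went from about 0.8 to 1.65, then 2.4, and finally about 2.80–2.85 rad.
    - **Collar mark:** it ended at about 2.6–2.7 rad, which is home. That gives a clutch slip of about 0.2 rad, within the 0.09–0.5 rad range.
- **At the end:** the gripper was open and clear of everything, with wrist force near zero.

**Checks that fell short:** The last tab-height check did not work because the gripper blocked the view. The tab-up evidence is from before the screw was turned, and nothing touched the tab after that. Wrist force reached about 42 N at the end of the first two turns, below the 120 N limit. I did not re-measure the other objects on the bench, but no move was planned near them.

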